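# Put the washing-up set away in its holders

### The job

Put the four washing-up things away, each in the middle of its own holder: the wooden pot brush in the round blue dish, the grey scrubbing brush lengthways in the long steel tray, the brown bottle within the ring of the square black holder, and the block of soap in the white soap dish, its longer side along the dish. All must stand upright and flat on the floor of their holders, let go of, and the white cup and the jar that stand among them must be left where they are.

Things in the scene. Friction and masses are not known exactly. Their poses are not given: they have to be found in the camera images.
- pot_brush_mid (a point): Turned brown-wood pot brush standing upright on its bristles, round about its z: bristles and flange 56 to 58 mm across up to 48 mm above its foot, then a 27 mm neck, then a round knob 35 mm across from 62 mm to the top at 87 mm. The point is its centre, 43.5 mm above its foot, on its axis; z up. Best taken by the knob, from above, about 72 mm above its foot.
- scrub_brush_mid (a point): Grey plastic scrubbing brush with an arched handle on top, standing on its white bristles; 30 mm wide along its x, 85 mm long along its y, 55 mm high. The point is its centre, 27.5 mm above its foot; z up. Take it across its width (along its x).
- amber_bottle_mid (a point): Small round brown glass bottle with a black cap and a plain cream label, upright, 41 mm in diameter and 119 mm high with the cap; body up to about 90 mm, closed and light. The point is its centre, 59.5 mm above its foot; z up. It may be gripped anywhere on the body; 70 to 75 mm above its foot leaves most room for the gripper.
- soap_mid (a point): Cut brown block of olive soap, 49 mm along its x, 62 mm along its y, 52 mm high. The point is its centre, 26 mm above its foot; z up. Take it across its 49 mm width (along its x).
- round_dish: Round blue ceramic dish for the pot brush, fixed; 100 mm across, floor 4 mm above the worktop, rim 10 mm high, about 87 mm across inside at floor height. Origin at the centre of its underside; z up.
- long_tray: Long narrow steel tray with three dark lines on its floor, for the scrubbing brush, fixed; outside 60 mm along its x and 115 mm along its y, inside 52 x 107 mm, floor 4 mm above the worktop, rim 10 mm high. Origin at the centre of its underside; z up.
- square_coaster: Square black holder for the bottle with a raised ring and a cork disc within it, fixed; 78 x 78 mm, ring 58 mm across inside and 66 mm outside, top of the ring 10 mm and floor within it 5 mm above the worktop. Origin at the centre of its underside; z up.
- soap_dish: Small oblong white soap dish, fixed; 75 mm along its x, 105 mm along its y, the soap rests 5 mm above the worktop, low rim 10 mm high. Origin at the centre of its underside; z up.
- cup_mid (a point): Ribbed white cup, loose, 66 mm across and 63 mm high, standing between things and holders; it is to be left alone. The point is its centre, 31.5 mm above its foot.
- jar_mid (a point): Clear jar with a dark lid, loose, 65 mm across and 86 mm high, standing at the left; it is to be left alone. The point is its centre, 43 mm above its foot.
Mind the look-alikes: they are no part of the job. What is shaped like the part that bears soap_mid but red or turquoise is not meant.

How it is judged:
By the outcome, as a careful person would: the job done as asked, in the order asked, and still so for the second after the job is handed in, with the robot touching nothing.
It also fails if it takes over 115 s, if anything falls off the work surface, if the arm or the gripper's body presses on something with over 40 N, if the wrist force passes 120 N, or if a joint passes its speed limit or range.

### The arm

A 6-joint arm with a two-finger parallel gripper is mounted at the origin on a cart in front of the work surface, level with it; the furniture and walls round the work are solid. World frame = base frame: x ahead of the robot, y to its left, z up, the work surface at z = 0. Lengths are in m, angles in rad, forces in N, time in s.
With the tool pointing down it reaches from about 0.3 to 0.85 m from the base axis. Payload 5.4 kg.
Tool frame: the origin (TCP) lies between the finger pads; the fingertips stand 11 mm ahead of it and the grasp point (between the pads) lies 8 mm behind it; z points along the fingers, y is the direction in which the jaws open and shut (so a half turn about z gives the same grasp; the last joint's range is limited). The gripper opens to 85 mm and grips with 20 to 120 N. Pads are 22 mm wide; open, the fingers measure 114 mm over their backs; the gripper's body (76 mm by 85 mm) begins 54 mm behind the grasp point. The pads swing forward as they close: fully open they stand 13 mm farther back than shut.
Start: joints at [-1.424, 0.158, 1.597, -0, 1.386, -0.21], TCP at [0.201, -0.539, 0.242] pointing down, gripper open.
Joint ranges: [-2.91, 2.91], [-0.94, 2.29], [0.18, 2.7], [-1.29, 4.43], [0.17, 2.64], [-3, 3]. Speed limits (rad/s): [2.57, 2.57, 3.14, 3.14, 3.14, 3.14].

### API

Orientations are given as a rotation vector (axis times angle).
In Python, from cell import robot, claw, planner, status, optics gives the robot as it stands. Calls block until the motion is done:
- robot.reach(position, orientation): joint-space move of the TCP to a pose.
- robot.line_to(position, ori=None, max_speed=0.15, force_limit=None): straight line of the TCP; ori=None keeps the orientation; max_speed is the mean speed in m/s. With force_limit (N) it stops when the force on the tool has changed by that much, and returns True; else False.
- robot.movej(angles): joint-space move.
- claw.command_gripper(opening): finger opening in m; the grip force is fixed at half the most; returns when the fingers have stopped.
- robot.pause(seconds).
- planner.inverse_kinematics(position, orientation): joint angles nearest the present ones, or None.
- status.state(): the state.
- optics.get_image(name): name is "side" or "top" or "wrist"; returns the picture (480x640x3 uint8, red, green, blue); there is no depth.
- optics.camera_info(name): a dict with "vertical_fov" (degrees; the focal length in pixels is half the picture's height over the tangent of half this angle, whatever the lens; pixels are square), "cx", "cy" (the principal point, pixels), "k1" (the pictures are not rectified: a ray, as slopes to the right and down, at radius r is drawn at 1 + k1 r^2 times it, then the intrinsics apply), "R" (3x3) and "t" (3): a world point X has camera coordinates R X + t. Camera axes: x right, y down, z forward; pixel columns grow to the right and rows downward; lengths in m; the calibration is good to about 2 mm. A picture is of the moment at which its call begins: read the wrist's pose just before it. camera_info takes no time and is no camera call; for the wrist camera it gives the pose at the moment of the call.
A pose or a line that the arm cannot do raises robot.Unreachable and nothing moves.
- robot.hand_in(): hands the job in, once; it reports no verdict.
The state is a dict: "time": time; "joint_pos": joint angles; "qd": joint speeds; "effort": joint torques, N m; "eef_pos": TCP position; "orientation": TCP orientation; "force": force on the tool from outside, world axes, zero at the start; "moment": the same for the moment, N m; "finger_gap": finger opening in m.
Only numpy, scipy, OpenCV 4.12 (cv2) and the standard library are available. Lean on these libraries where they do the work, as an engineer would, in place of code of your own. Each camera call takes 0.05 s, during which the arm holds its last target.

## Working session

There is one attempt and no reset: what is moved stays moved. The work goes in short steps, each a Python script; the robot and the scene stay as the last script left them, time stands still between calls to the robot, and variables do not carry over. Pictures are saved under pics/ and viewed, and the job is handed in when it is done.

```bash
ls; mkdir -p pics
python3 - <<'E'
from cell import robot, claw, planner, status, optics
import cv2
for n in ["side","top","wrist"]:
    im=optics.get_image(n); cv2.imwrite(f"pics/{n}0.png",im[:,:,::-1]); print(n,optics.camera_info(n))
print(status.state())
E
```

```text
pics
side {'vertical_fov': 55.6802399347731, 'cx': 322.42819009191584, 'cy': 242.56835905950823, 'k1': 0.0030008783423222897, 'R': array([[ 9.99983733e-01, -4.69318731e-03, -3.24170831e-03],
       [-5.70051130e-03, -8.02656481e-01, -5.96414350e-01],
       [ 1.97106077e-04,  5.96423127e-01, -8.02670178e-01]]), 't': array([-0.44366582,  0.09650714,  0.96293238])}
top {'vertical_fov': 45.79672809428184, 'cx': 319.86080135550367, 'cy': 240.09899214068628, 'k1': -0.10280696806542404, 'R': array([[-0.42273497, -0.90623076,  0.00639942],
       [-0.85307527,  0.39553605, -0.34031431],
       [ 0.30587209, -0.14932194, -0.94028997]]), 't': array([0.25103386, 0.37225179, 1.42938072])}
wrist {'vertical_fov': 64.81748648894576, 'cx': 318.46532408306507, 'cy': 246.59283978821964, 'k1': -0.011425964421026764, 'R': array([[ 0.34884038, -0.93718142, -0.00117335],
       [-0.89062584, -0.33190052,  0.3108499 ],
       [-0.29171218, -0.10739198, -0.95045829]]), 't': array([-0.57319824, -0.04035933,  0.38111009])}
{'time': 0.15, 'joint_pos': array([-1.42410957e+00,  1.58924756e-01,  1.59795277e+00, -3.50915765e-05,
        1.38620297e+00, -2.10091849e-01]), 'qd': array([-0.00014776, -0.00203628, -0.00383578,  0.00060897,  0.00072497,
        0.00051623]), 'effort': array([ 2.06927012e-03, -3.96379852e+01, -3.31784964e+01, -1.32543073e-04,
        5.43640155e-03, -6.66239842e-06]), 'eef_pos': array([ 0.20072988, -0.53833919,  0.24152666]), 'orientation': array([-3.09027165e+00, -5.57204792e-01, -1.99194650e-05]), 'force': array([ 0.25839758,  0.48915324, -0.07043505]), 'moment': array([-0.01493251,  0.03053993, -0.00358128]), 'finger_gap': 0.08549092377185696}
```

View pics/side0.png

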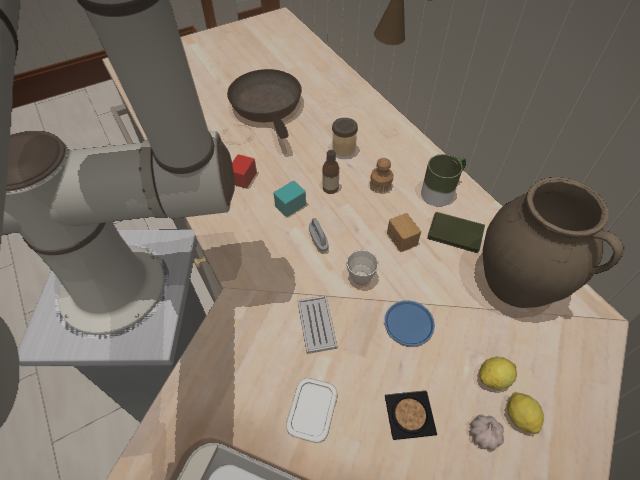

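View pics/top0.png

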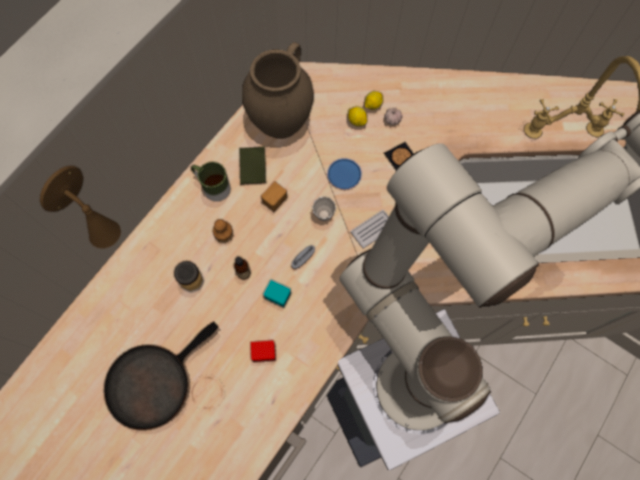

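View pics/wrist0.png

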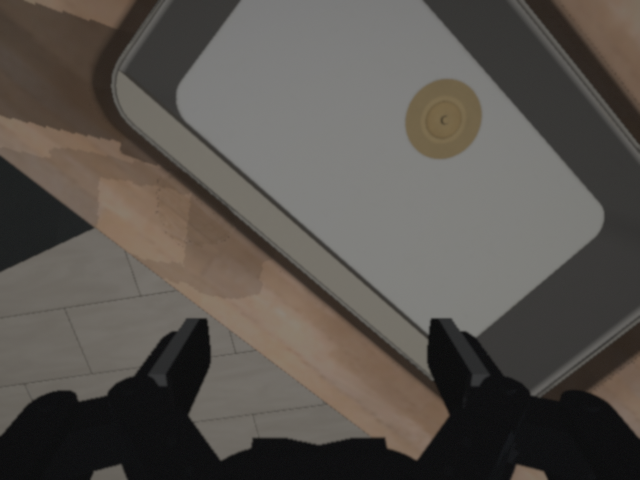

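The brown soap candidates in the side view are the red block at (243,171), the turquoise block at (290,198) and the brown one at (404,232). Brown is the one that fits. Next: rough positions, with an enlarged crop to confirm.

```bash
cat > h.py <<'E'
import numpy as np, cv2
from scipy.spatial.transform import Rotation as Ro
def K(ci):
    f=240/np.tan(np.radians(ci['vertical_fov'])/2)
    return np.array([[f,0,ci['cx']],[0,f,ci['cy']],[0,0,1.]]), np.array([ci['k1'],0,0,0,0.])
def rays(ci,px):
    k,d=K(ci)
    u=cv2.undistortPoints(np.asarray(px,float).reshape(-1,1,2),k,d)[:,0]
    v=np.c_[u,np.ones(len(u))]@ci['R']
    return -ci['R'].T@ci['t'], v
def onplane(ci,px,z):
    c,v=rays(ci,px); s=(z-c[2])/v[:,2]
    return (c+v*s[:,None])[:,:2]
def proj(ci,X):
    k,d=K(ci); r,_=cv2.Rodrigues(ci['R'])
    return cv2.projectPoints(np.asarray(X,float).reshape(-1,1,3),r,np.asarray(ci['t']),k,d)[0][:,0]
def down(yaw): # tool z down, tool y axis along direction yaw in the world
    y=np.array([np.cos(yaw),np.sin(yaw),0]);z=np.array([0,0,-1.]);x=np.cross(y,z)
    return Ro.from_matrix(np.c_[x,y,z]).as_rotvec()
E
python3 - <<'E'
from h import *
from cell import optics,status
ci=optics.camera_info("side")
for n,p,z in [("pot",(382,164),.075),("scrub",(319,235),.03),("bottle",(331,173),.06),("soap",(404,232),.026),("cup",(362,268),.03),("jar",(344,138),.043),("dish",(410,323),.008),("tray",(318,324),.005),("sdish",(313,410),.008),("coaster",(410,414),.008),("pan",(264,95),.03),("red",(243,171),.026),("turq",(290,198),.026)]:
    print(n,onplane(ci,[p],z).round(3))
ci=optics.camera_info("wrist"); s=status.state()
T=Ro.from_rotvec(s['orientation']).as_matrix()
print("cam in tool",T.T@(-ci['R'].T@ci['t']-s['eef_pos']),"\n",(ci['R']@T).round(3)); print(T.round(2))
im=cv2.imread("pics/side0.png"); cv2.imwrite("pics/crop1.png",cv2.resize(im[120:300,220:460],None,fx=3.2,fy=3.2,interpolation=cv2.INTER_CUBIC))
E
```

```text
pot [[0.586 0.292]]
scrub [[0.437 0.116]]
bottle [[0.466 0.279]]
soap [[0.627 0.126]]
cup [[0.527 0.028]]
jar [[0.502 0.423]]
dish [[ 0.617 -0.089]]
tray [[ 0.434 -0.089]]
sdish [[ 0.426 -0.257]]
coaster [[ 0.596 -0.265]]
pan [[0.278 0.627]]
red [[0.247 0.322]]
turq [[0.368 0.23 ]]
cam in tool [ 0.07981944 -0.00106483 -0.13255223] 
 [[-0.     1.    -0.   ]
 [-0.95  -0.001 -0.311]
 [-0.311  0.     0.95 ]]
[[ 0.94  0.35 -0.  ]
 [ 0.35 -0.94  0.  ]
 [ 0.   -0.   -1.  ]]
```

View pics/crop1.png

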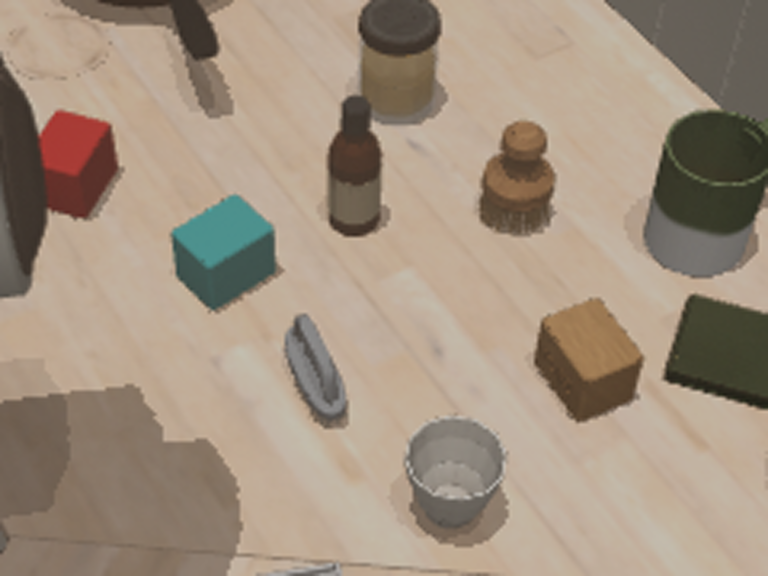

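The crop shows the soap as the brown block at about (404,232) in the side view. The red and turquoise blocks are decoys. Now close looks with the wrist camera.

Run:
```python
from h import *
from cell import robot,optics,status,planner
import pickle
out={}
for n,p,yaw in [("hold",(0.45,-0.18,0.36),-np.pi/2),("obj",(0.46,0.18,0.36),-np.pi/2+0.35)]:
    o=down(yaw); q=planner.inverse_kinematics(p,o); print(n,q)
    robot.reach(p,o)
    ci=optics.camera_info("wrist"); im=optics.get_image("wrist")
    cv2.imwrite(f"pics/{n}1.png",im[:,:,::-1]); out[n]=ci
    print(status.state()['time'],status.state()['eef_pos'])
pickle.dump(out,open("ci.pkl","wb"))
```

```text
hold [-6.30489344e-01 -1.32738866e-01  1.66162160e+00 -4.44089210e-16
  1.61270992e+00  9.40306982e-01]
1.8583 [ 0.44972786 -0.18068597  0.35954322]
obj [ 0.12780823 -0.1075354   1.63865588  0.          1.61047217  1.34860455]
3.2583 [0.46042811 0.17891937 0.35990191]
```

View pics/hold1.png

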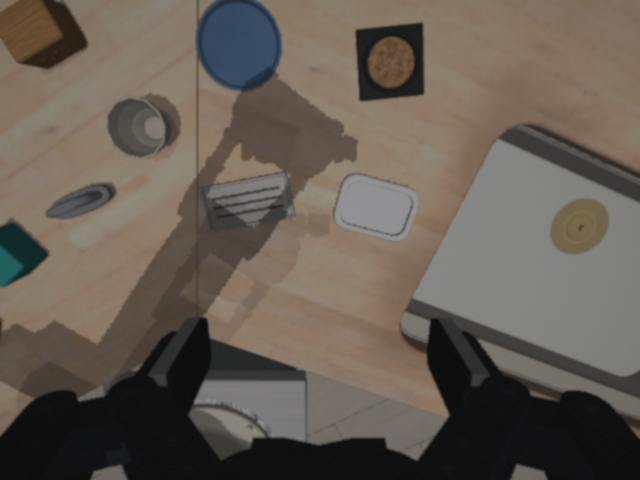

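View pics/obj1.png

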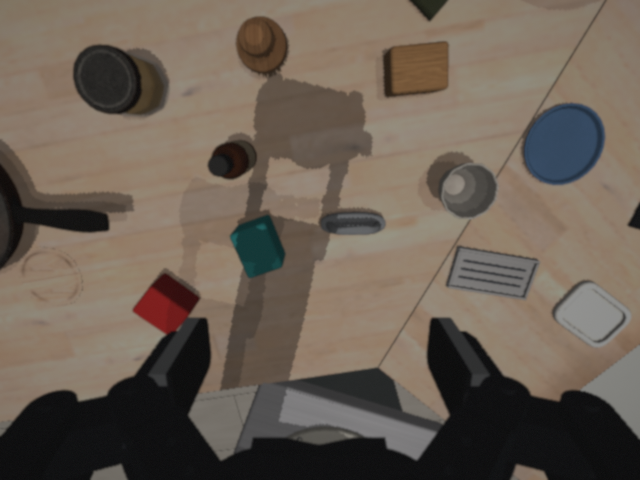

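Both wrist views are clear. In the object view: pot brush knob (257,38), bottle cap (218,163), scrub brush (352,222), soap top (418,69), cup (467,190), jar (107,78), turquoise (258,246), red (167,302). In the holder view: dish (240,43), coaster (390,62), tray (248,202), soap dish (376,207). Next I'll segment them.

Run:
```python
from h import *
import pickle
C=pickle.load(open("ci.pkl","rb"))
H=cv2.imread("pics/hold1.png");O=cv2.imread("pics/obj1.png")
for n,im,box in [("dish",H,(190,0,300,95)),("coas",H,(340,15,440,110)),("tray",H,(195,165,305,240)),("sd",H,(325,165,425,250)),("pot",O,(225,5,300,85)),("bot",O,(195,130,265,190)),("scr",O,(310,200,395,245)),("soap",O,(375,30,460,105))]:
    x0,y0,x1,y1=box; c=im[y0:y1,x0:x1]; hs=cv2.cvtColor(c,cv2.COLOR_BGR2HSV)
    print(n,hs[hs.shape[0]//2,hs.shape[1]//2],hs[3,3],hs[-4,-4])
def tile(im,b):
    return cv2.resize(im[b[1]:b[3],b[0]:b[2]],(380,290),interpolation=cv2.INTER_CUBIC)
g=np.vstack([np.hstack([tile(H,(190,165,310,257)),tile(H,(325,165,425,241))]),np.hstack([tile(O,(300,190,400,266)),tile(O,(375,30,475,106))])])
cv2.imwrite("pics/t1.png",g)
g=np.vstack([np.hstack([tile(O,(215,0,315,76)),tile(O,(180,125,280,201))]),np.hstack([tile(H,(190,0,310,92)),tile(H,(340,15,440,91))])])
cv2.imwrite("pics/t2.png",g)
```

```text
dish [106 112  96] [ 19  53 135] [ 16  56 123]
coas [ 14 117 109] [ 17  56 137] [ 15  71 141]
tray [120   3  75] [ 15  73 125] [ 14  63 129]
sd [120   5 148] [ 19  48 144] [ 13  67 134]
pot [ 14 133  90] [ 16  54 141] [ 15  68 105]
bot [ 0 28 18] [ 17  59 147] [14 56 78]
scr [120   5  55] [ 14  63 133] [ 20  41 149]
soap [ 15 129 117] [ 17  61 143] [ 14  60 145]
```

View pics/t1.png

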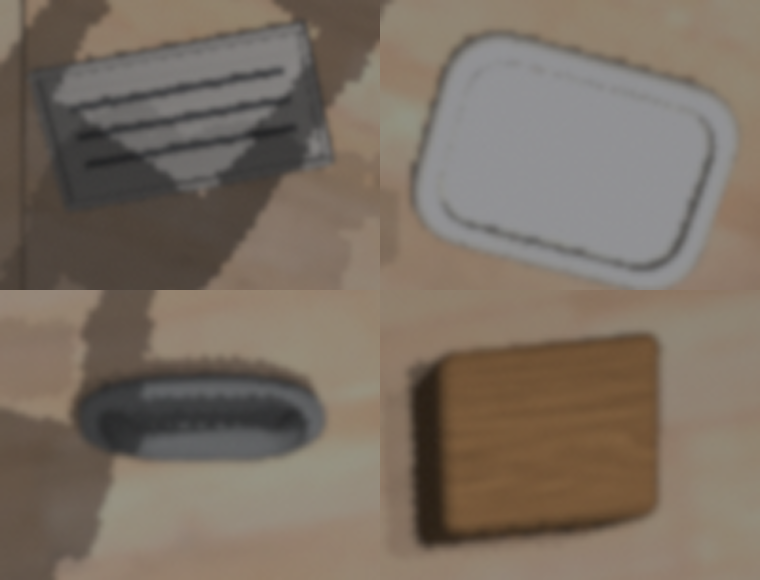

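View pics/t2.png

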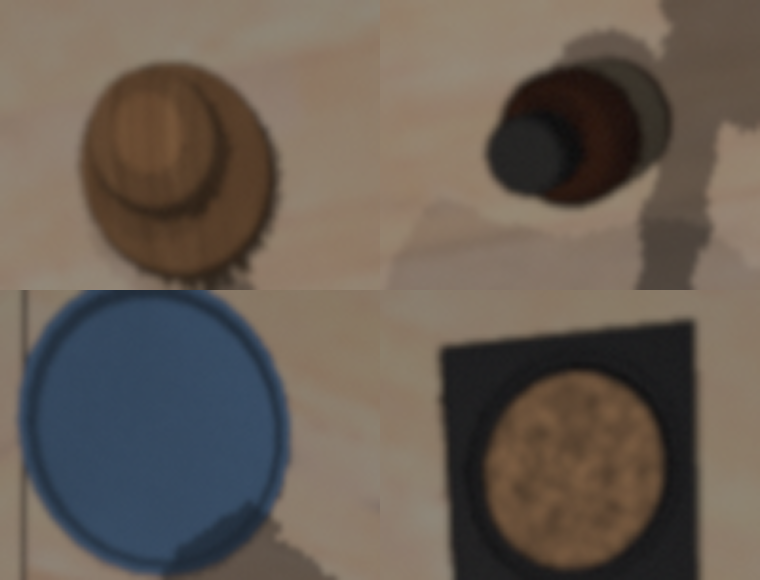

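```bash
cat > seg.py <<'E'
from h import *
import pickle
def big(m,box):
    x0,y0,x1,y1=box; w=np.zeros_like(m); w[y0:y1,x0:x1]=m[y0:y1,x0:x1]
    w=cv2.morphologyEx(w,cv2.MORPH_CLOSE,np.ones((3,3),np.uint8))
    cs,_=cv2.findContours(w,cv2.RETR_EXTERNAL,cv2.CHAIN_APPROX_NONE)
    return max(cs,key=cv2.contourArea)[:,0].astype(float)
def circ(ci,ct,z):
    w=onplane(ci,ct,z)*1000; w=w.astype(np.float32)
    e=cv2.fitEllipse(w); return np.round(e[0],1),np.round(e[1],1)
def rect(ci,ct,z):
    w=(onplane(ci,ct,z)*1000).astype(np.float32); r=cv2.minAreaRect(w)
    b=cv2.boxPoints(r); e1=b[1]-b[0];e2=b[2]-b[1]
    l=e1 if np.linalg.norm(e1)>np.linalg.norm(e2) else e2
    return np.round(r[0],1),np.round(r[1],1),"long axis deg",round(float(np.degrees(np.arctan2(l[1],l[0]))%180),1)
E
python3 - <<'E'
from seg import *
C=pickle.load(open("ci.pkl","rb")); h=C['hold'];o=C['obj']
H=cv2.imread("pics/hold1.png");O=cv2.imread("pics/obj1.png")
hh=cv2.cvtColor(H,cv2.COLOR_BGR2HSV);oh=cv2.cvtColor(O,cv2.COLOR_BGR2HSV)
R=lambda a,lo,hi: cv2.inRange(a,lo,hi)
print("dish",circ(h,big(R(hh,(95,60,20),(115,255,255)),(190,0,300,95)),.010))
print("dish(obj)",circ(o,big(R(oh,(95,60,20),(115,255,255)),(515,90,615,195)),.010))
print("cork",circ(h,big(R(hh,(5,60,60),(25,255,255)),(364,35,417,92)),.005))
print("coaster",rect(h,big(R(hh,(0,0,0),(180,255,55)),(345,15,435,110)),.006))
print("sdish",rect(h,big(R(hh,(0,0,80),(180,28,255)),(325,165,425,250)),.010))
print("sdish(obj)",rect(o,big(R(oh,(0,0,80),(180,28,255)),(545,270,635,355)),.010))
print("tray(obj)",rect(o,big(R(oh,(0,0,0),(180,30,255)),(440,235,545,305)),.010))
tc=np.array([(30,70),(303,22),(332,160),(68,207)])/np.array([3.167,3.152])+(190,165)
print("tray(hand)",rect(h,tc,.010))
print("scrub",rect(o,big(R(oh,(0,0,0),(180,38,255)),(310,200,395,245)),.03))
print("soap top",rect(o,big(R(oh,(5,100,80),(25,255,255)),(375,30,460,105)),.052))
kn=[(116+0,0)]
print("cap",circ(o,np.array([(487,150),(500,122),(528,112),(560,120),(575,150),(560,185),(525,197),(500,183)])/3.816*1.0-np.array([380/3.816,0])+(180,125) if 0 else (np.array([(487,150),(500,122),(528,113),(500,183),(525,195),(505,188)])-(380,0))/[3.8,3.816]+(180,125),.119))
pb=big(R(oh,(5,100,30),(25,255,255)),(225,5,300,85)); print("pot flange",circ(o,pb,.045))
print("pot flange minc",cv2.minEnclosingCircle((onplane(o,pb,.045)*1000).astype(np.float32)))
k=np.array([(115,105),(150,75),(118,180),(150,205),(190,195),(215,160),(212,115),(190,85)])/[3.8,3.816]+(215,0)
print("knob",circ(o,k,.075))
bt=np.array([(585,62),(625,60),(655,80),(670,115),(660,150),(640,168)])
bt=(bt-(380,0))/[3.8,3.816]+(180,125)
print("bottle low",cv2.minEnclosingCircle((onplane(o,bt,.01)*1000).astype(np.float32)), onplane(o,bt,.0).round(3).tolist())
E
```

```text
dish (array([614.9, -88.1]), array([94. , 96.2]))
dish(obj) (array([615.3, -87.5]), array([95.2, 97.1]))
cork (array([ 596.8, -264.5]), array([53.9, 54.4]))
coaster (array([ 596.4, -263.6]), array([75.3, 75.3]), 'long axis deg', 5.4)
sdish (array([ 423.8, -253.8]), array([104.3,  73.7]), 'long axis deg', 75.2)
sdish(obj) (array([ 423.2, -253.1]), array([104.8,  73.3]), 'long axis deg', 75.1)
tray(obj) (array([431.2, -85.5]), array([ 60.8, 116.6]), 'long axis deg', 100.0)
tray(hand) (array([432.4, -88.1]), array([ 58.6, 112.7]), 'long axis deg', 100.3)
scrub (array([432.7, 116.9]), array([42. , 93.3]), 'long axis deg', 109.9)
soap top (array([623.5, 125. ]), array([48.1, 59.6]), 'long axis deg', 115.0)
cap (array([465. , 285.2]), array([19.7, 20.8]))
pot flange (array([588.5, 291.1]), array([51.1, 53.9]))
pot flange minc ((588.114013671875, 291.08294677734375), 27.78870391845703)
knob (array([590.6, 291.3]), array([28.5, 30.6]))
bottle low ((466.347412109375, 284.32366943359375), 18.682147979736328) [[0.478, 0.3], [0.483, 0.287], [0.481, 0.276], [0.472, 0.268], [0.459, 0.268], [0.451, 0.272]]
```

```bash
cat > mv.py <<'E'
from h import *
from cell import robot,claw,planner,status,optics
def st(t=""):
    s=status.state(); print(t,round(s['time'],2),s['eef_pos'].round(4),s['finger_gap'].round(4),s['force'].round(1))
def pick(x,y,yaw,z,op=.085,zup=.26,hi=None):
    o=down(yaw)
    claw.command_gripper(op)
    robot.reach((x,y,zup),o)
    robot.line_to((x,y,z+.06),max_speed=.2)
    hit=robot.line_to((x,y,z),max_speed=.08,force_limit=12)
    st(f"down hit={hit}")
    claw.command_gripper(0.0); st("gripped")
    robot.line_to((x,y,zup),max_speed=.2); st("up")
def place(x,y,yaw,z,zup=.26,op=.06):
    o=down(yaw)
    robot.reach((x,y,zup),o)
    robot.line_to((x,y,z+.03),max_speed=.2)
    hit=robot.line_to((x,y,z-.003),max_speed=.03,force_limit=5); st(f"placed hit={hit}")
    claw.command_gripper(op); st("open")
    robot.line_to((x,y,zup),max_speed=.2); st("clear")
E
python3 - <<'E'
from mv import *
import pickle
o=pickle.load(open("ci.pkl","rb"))['obj']
print("sponge corner",onplane(o,[(430,18)],.03))
print("scrub",onplane(o,[(352.9,223.6),(320.5,221),(385.5,222)],.028))
print("mug, from side",onplane(optics.camera_info("side"),[(440,185)],.03))
pick(.5893,.2912,-np.pi/2,.064)
im=optics.get_image("side"); cv2.imwrite("pics/s2.png",im[:,:,::-1])
E
```

```text
sponge corner [[0.67779136 0.13080416]]
scrub [[0.43581223 0.12461817]
 [0.4249943  0.16439463]
 [0.4518445  0.08656349]]
mug, from side [[0.72893361 0.26596003]]Traceback (most recent call last):
  File "<stdin>", line 7, in <module>
  File "mv.py", line 11, in pick
    st(f"down hit={hit}")
    ~~^^^^^^^^^^^^^^^^^^^
  File "mv.py", line 4, in st
    s=status.state(); print(t,round(s['time'],2),s['eef_pos'].round(4),s['finger_gap'].round(4),s['force'].round(1))
                                                                       ^^^^^^^^^^^^^^^^^^^^^
AttributeError: 'float' object has no attribute 'round'
```

```bash
sed -i "s/s\['finger_gap'\].round(4)/round(float(s['finger_gap']),4)/" mv.py
python3 - <<'E'
from mv import *
st("now"); im=optics.get_image("wrist"); cv2.imwrite("pics/w2.png",im[:,:,::-1])
claw.command_gripper(0.0); st("gripped")
robot.line_to((.5893,.2912,.26),max_speed=.2); st("up")
im=optics.get_image("side"); cv2.imwrite("pics/s2.png",im[:,:,::-1])
E
```

```text
now 6.02 [0.5898 0.2914 0.0646] 0.0848 [1.1 0.5 0.4]
gripped 6.59 [0.5895 0.2913 0.0644] 0.0333 [-1.1  0.4  1.7]
up 7.72 [0.5885 0.2909 0.258 ] 0.0335 [ 0.3 -0.3 -1.3]
```

View pics/s2.png

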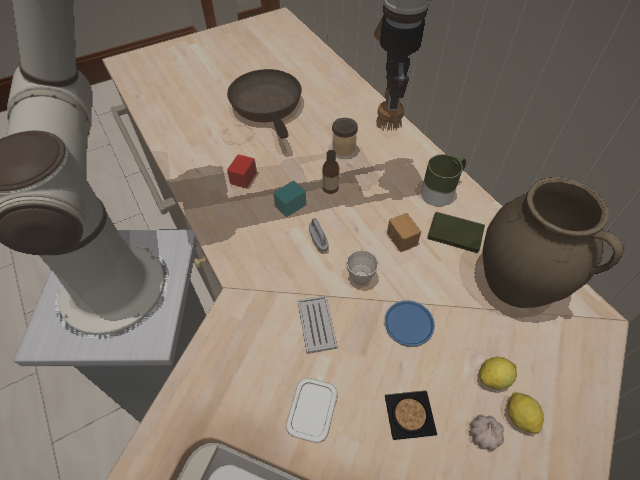

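View pics/w2.png

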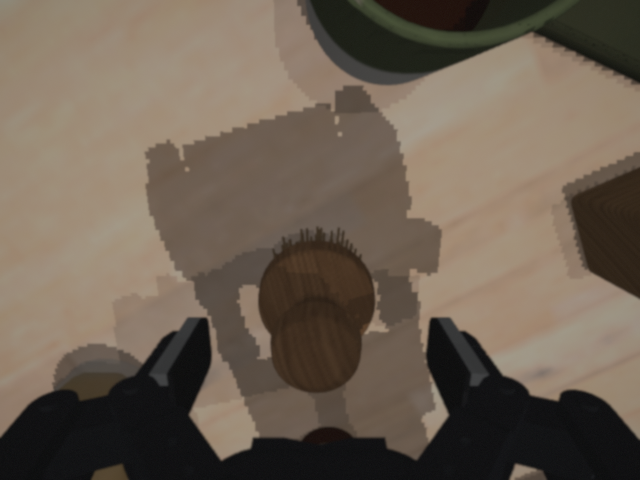

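The brush is held upright at (391,110) and nothing else has moved. Placing it.

Run:
```python
from mv import *
place(.6151,-.0878,-np.pi/2,.068,op=.07)
ci=optics.camera_info("wrist"); im=optics.get_image("wrist"); cv2.imwrite("pics/w3.png",im[:,:,::-1])
import pickle; pickle.dump(ci,open("ci3.pkl","wb"))
im=optics.get_image("side"); cv2.imwrite("pics/s3.png",im[:,:,::-1])
```

```text
placed hit=True 11.06 [ 0.6149 -0.0877  0.0684] 0.0335 [-0.9  0.3  4.3]
open 11.5 [ 0.6137 -0.0873  0.067 ] 0.07 [-1.   0.3 -0.3]
clear 12.62 [ 0.6143 -0.0875  0.2583] 0.0701 [-0.2  0.1  0.2]
```

View pics/w3.png

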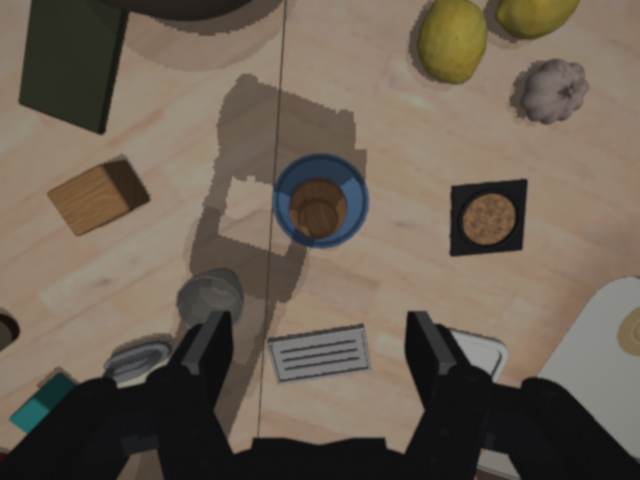

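View pics/s3.png

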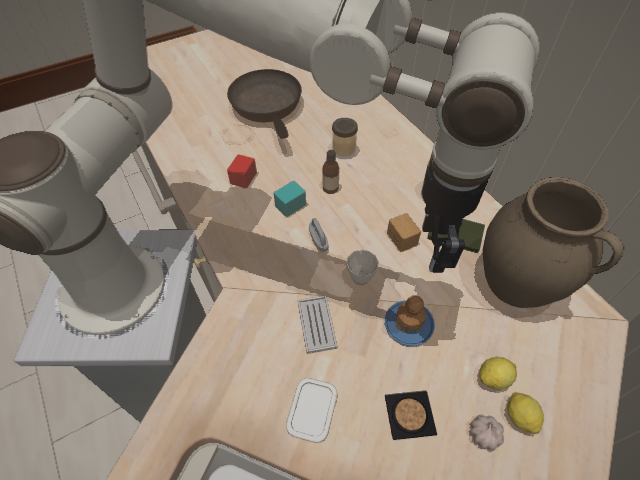

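Run:
```python
from seg import *
ci=pickle.load(open("ci3.pkl","rb")); W=cv2.imread("pics/w3.png"); hs=cv2.cvtColor(W,cv2.COLOR_BGR2HSV)
R=lambda lo,hi: cv2.inRange(hs,lo,hi)
print("dish",circ(ci,big(R((90,60,15),(118,255,255)),(265,140,375,255)),.010))
f=big(R((3,90,15),(25,255,255)),(280,170,355,246)); 
print("flange",cv2.minEnclosingCircle((onplane(ci,f,.049)*1000).astype(np.float32)))
print("cork",circ(ci,big(R((5,70,60),(25,255,255)),(455,185,522,252)),.005))
print("tray",rect(ci,big(R((0,0,30),(180,32,255)),(262,318,375,385)),.010))
print("soap",onplane(ci,[(85,200)],.052))
cv2.imwrite("pics/t3.png",cv2.resize(W[145:255,250:390],None,fx=5,fy=5,interpolation=cv2.INTER_CUBIC))
```

```text
dish (array([615.4, -87.9]), array([95.6, 96.1]))
flange ((617.3466186523438, -84.3118667602539), 27.505029678344727)
cork (array([ 596.3, -264.8]), array([54.3, 54.9]))
tray (array([432.8, -86.5]), array([ 64.5, 114.1]), 'long axis deg', 99.9)
soap [[0.62638049 0.12656592]]
```

View pics/t3.png

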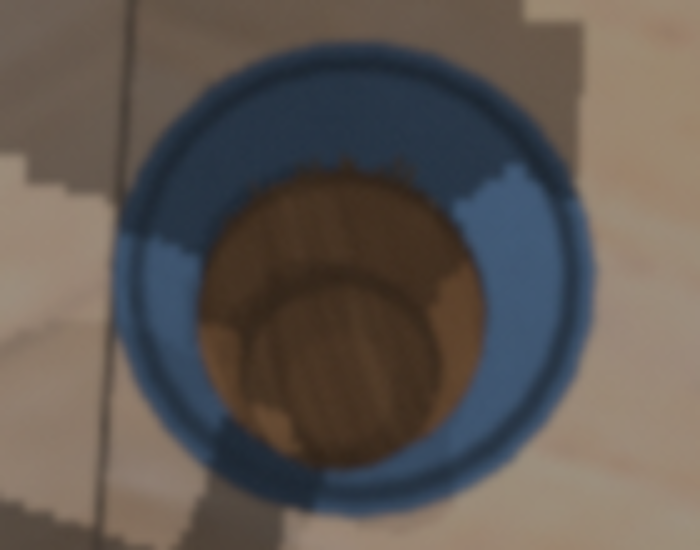

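Run:
```python
from seg import *
from cell import optics
ci=pickle.load(open("ci3.pkl","rb"))
print("knob wrist",onplane(ci,[(318.4,219)],.078), onplane(ci,[(318.7,207.6)],.052))
S=cv2.imread("pics/s3.png"); s=optics.camera_info("side"); hs=cv2.cvtColor(S,cv2.COLOR_BGR2HSV)
print("dish side",circ(s,big(cv2.inRange(hs,(95,60,20),(118,255,255)),(380,295,440,350)),.010))
print(proj(s,[(.6153,-.0878,.010),(.6153,-.0878,.078),(.6153,-.0878,.091),(.6153,-.0878,.004)]))
cv2.imwrite("pics/t4.png",cv2.resize(S[285:355,370:450],None,fx=8,fy=8,interpolation=cv2.INTER_CUBIC))
```

```text
knob wrist [[ 0.61503781 -0.08616558]] [[ 0.61912686 -0.08639204]]
dish side (array([615.6, -86.9]), array([88.5, 93.5]))
[[409.03785676 321.87925271]
 [414.49197646 305.24667311]
 [415.61568375 301.82025761]
 [408.58813457 323.25083684]]
```

View pics/t4.png

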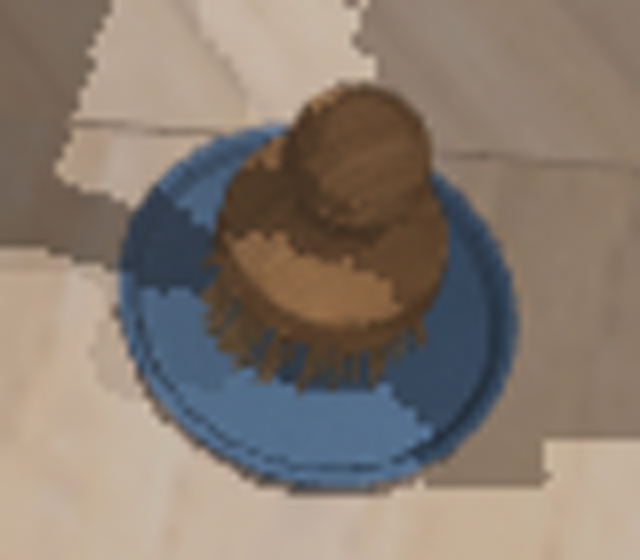

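The brush stands in the dish to within about 2 mm; knob at (415.2,304.4) against (414.5,305.2) predicted. Now I'll hover over the scrub brush and re-measure it there.

Run:
```python
from seg import *
from mv import *
claw.command_gripper(.07)
robot.reach((.436,.122,.26),down(np.radians(20)))
ci=optics.camera_info("wrist"); im=optics.get_image("wrist"); cv2.imwrite("pics/w4.png",im[:,:,::-1]);st()
pickle.dump(ci,open("ci4.pkl","wb"))
hs=cv2.cvtColor(im,cv2.COLOR_RGB2HSV); m=cv2.inRange(hs,(0,0,0),(180,38,255)); cv2.imwrite("pics/m4.png",m[100:300,200:440])
cv2.imwrite("pics/t5.png",cv2.resize(im[110:290,200:440,::-1],None,fx=3.2,fy=3.2,interpolation=cv2.INTER_CUBIC))
```

```text
14.39 [0.4365 0.1217 0.2602] 0.0703 [ 1.  -0.4  0.1]
```

View pics/w4.png

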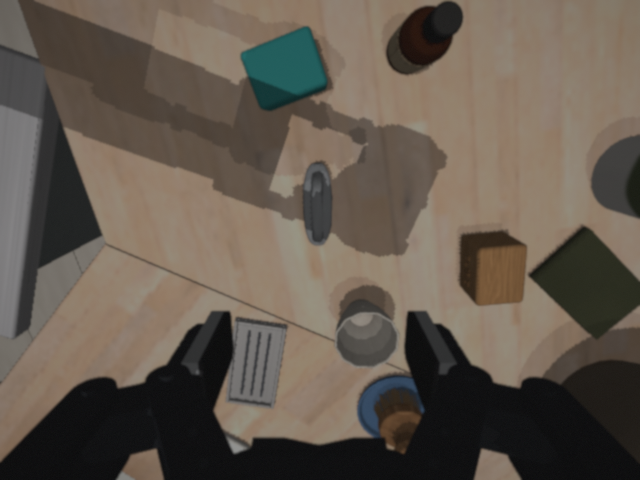

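View pics/t5.png

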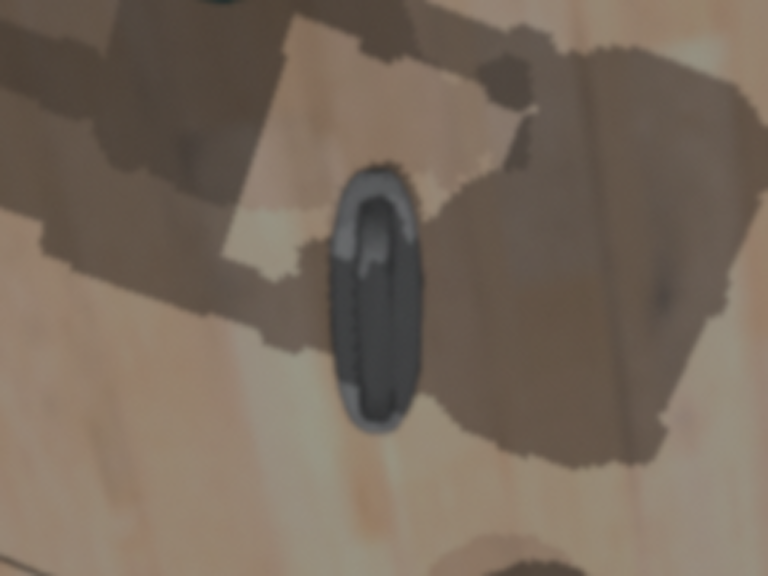

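Run:
```python
from seg import *
ci=pickle.load(open("ci4.pkl","rb"))
f=lambda p:(np.array(p)/3.2+(200,110))
for z in(.025,.03): print(onplane(ci,[f((377,300)),f((380,166)),f((376,434)),f((332,300)),f((422,300))],z).round(4).tolist())
```

```text
[[0.4341, 0.1261], [0.4212, 0.1646], [0.4486, 0.0851], [0.4211, 0.1214], [0.4472, 0.1308]]
[[0.4338, 0.1271], [0.421, 0.165], [0.4481, 0.0867], [0.4209, 0.1224], [0.4466, 0.1317]]
```

Run:
```python
from mv import *
pick(.4347,.1255,np.radians(19.2),.022,op=.07)
im=optics.get_image("side"); cv2.imwrite("pics/s5.png",im[200:300,260:420,::-1].repeat(4,0).repeat(4,1))
place(.4323,-.0870,np.radians(10.1),.026,op=.055)
import pickle
ci=optics.camera_info("wrist"); im=optics.get_image("wrist"); cv2.imwrite("pics/w5.png",im[:,:,::-1])
pickle.dump(ci,open("ci5.pkl","wb"))
cv2.imwrite("pics/t6.png",cv2.resize(im[130:280,220:420,::-1],None,fx=4,fy=4,interpolation=cv2.INTER_CUBIC))
```

```text
down hit=False 16.8 [0.4352 0.1255 0.0224] 0.0703 [0.9 0.4 0.2]
gripped 17.27 [0.4352 0.1255 0.0228] 0.0268 [-1.9  0.9  5.4]
up 18.62 [0.4339 0.1255 0.2586] 0.0266 [-0.3 -0.1 -0.5]
placed hit=True 21.58 [ 0.432  -0.0869  0.0269] 0.0266 [0.2 0.6 4.6]
open 21.97 [ 0.4311 -0.0864  0.0262] 0.0547 [ 0.1  0.2 -0.3]
clear 23.28 [ 0.4316 -0.0867  0.2587] 0.0547 [0.3 0.8 0. ]
```

View pics/w5.png

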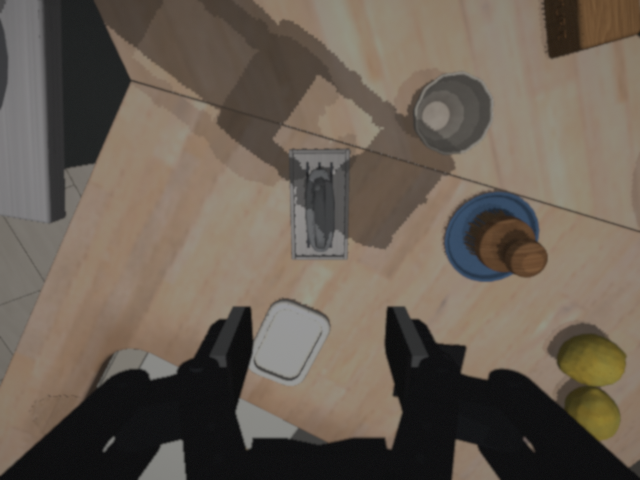

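View pics/t6.png

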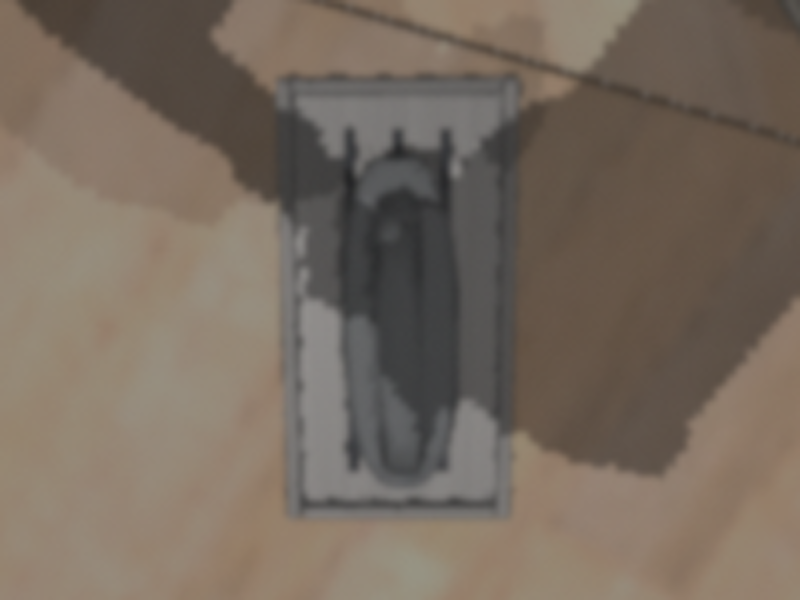

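Run:
```python
from seg import *
ci=pickle.load(open("ci5.pkl","rb"))
f=lambda p:(np.array(p)/4+(220,130))
b=onplane(ci,f([(398,156),(402,486),(344,310),(459,310)]),.031);t=onplane(ci,f([(278,78),(518,78),(512,516),(288,516)]),.010)
print("brush mid",b[:2].mean(0),b[2:].mean(0),np.linalg.norm(b[0]-b[1]),np.linalg.norm(b[2]-b[3]),np.degrees(np.arctan2(*(b[0]-b[1])[::-1])))
a=(t[0]+t[1]-t[2]-t[3]); print("tray",t.mean(0),np.linalg.norm(t[0]-t[1]),np.linalg.norm(t[1]-t[2]),np.degrees(np.arctan2(a[1],a[0])))
```

```text
brush mid [ 0.43204636 -0.08722563] [ 0.43166223 -0.08312049] 0.08187619083768592 0.02788211157406545 100.82173256337482
tray [ 0.43168746 -0.08681722] 0.058791943993936516 0.11395385716961501 100.386652080295
```

Scrub brush is centred to within 1 mm and aligned within 0.5°. Next the bottle: look first from the hover pose.

Run:
```python
from mv import *
import pickle
claw.command_gripper(.085)
robot.reach((.4655,.285,.28),down(-np.pi/2))
ci=optics.camera_info("wrist"); im=optics.get_image("wrist"); cv2.imwrite("pics/w6.png",im[:,:,::-1]);st()
pickle.dump(ci,open("ci6.pkl","wb"))
cv2.imwrite("pics/t7.png",cv2.resize(im[120:270,220:420,::-1],None,fx=4,fy=4,interpolation=cv2.INTER_CUBIC))
print(proj(ci,[(.4655,.285,.119),(.4655,.285,.09),(.4655,.285,0)]))
```

```text
25.97 [0.4657 0.2846 0.28  ] 0.085 [ 1.   0.5 -0.1]
[[319.17448675 227.10000757]
 [319.096405   218.43033568]
 [318.91983234 198.82925353]]
```

View pics/w6.png

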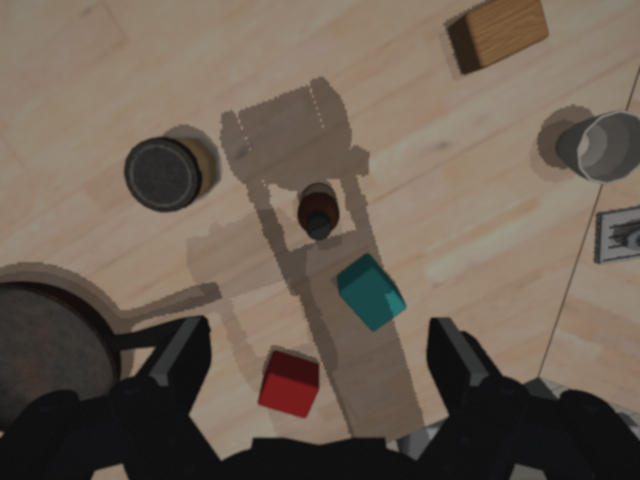

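View pics/t7.png

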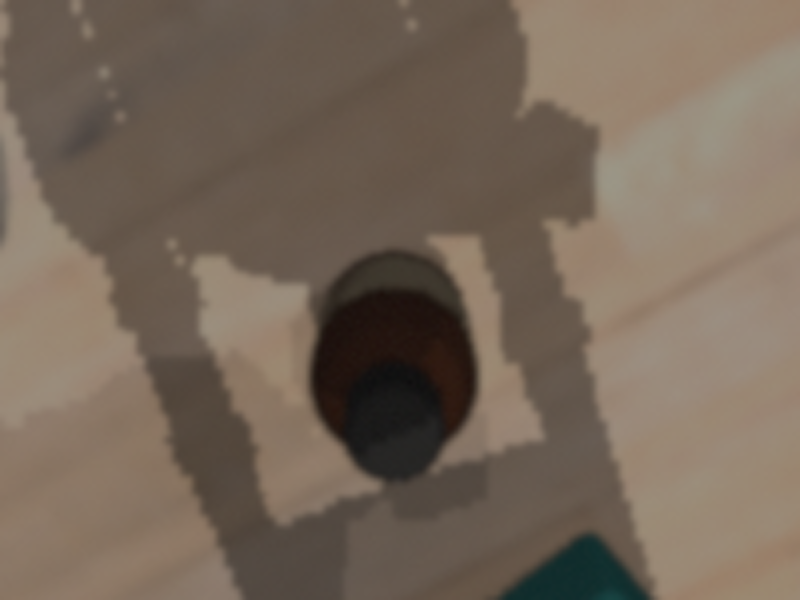

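Run:
```python
from mv import *
import pickle
pick(.4655,.2848,-np.pi/2,.066,op=.085,zup=.28)
place(.5965,-.2643,-np.pi/2,.071,op=.07,zup=.28)
ci=optics.camera_info("wrist"); im=optics.get_image("wrist"); cv2.imwrite("pics/w7.png",im[:,:,::-1]);st()
pickle.dump(ci,open("ci7.pkl","wb"))
cv2.imwrite("pics/t8.png",cv2.resize(im[120:270,220:420,::-1],None,fx=4,fy=4,interpolation=cv2.INTER_CUBIC))
p=(.5965,-.2643)
print(proj(ci,[(*p,.124),(*p,.095),(*p,.005)]))
im=optics.get_image("side"); cv2.imwrite("pics/s7.png",im[:,:,::-1])
```

```text
down hit=False 28.25 [0.4659 0.285  0.0664] 0.0849 [ 0.7 -1.   0. ]
gripped 28.74 [0.466  0.285  0.0666] 0.0387 [-0.5  0.4  2.6]
up 29.96 [0.4647 0.2845 0.2783] 0.0388 [-0.3  0.  -0.5]
placed hit=True 33.93 [ 0.5962 -0.2641  0.0716] 0.0388 [-0.5 -0.5  4.9]
open 34.34 [ 0.5952 -0.2634  0.0701] 0.0705 [-0.6  0.   0.8]
clear 35.54 [ 0.5959 -0.2639  0.2782] 0.0698 [ 0.1 -0.1 -0.4]
 35.59 [ 0.5958 -0.2638  0.278 ] 0.0697 [-1.  -0.6 -0.4]
[[320.88798414 227.42579109]
 [320.78804101 218.37438754]
 [320.56327109 198.02939732]]
```

View pics/s7.png

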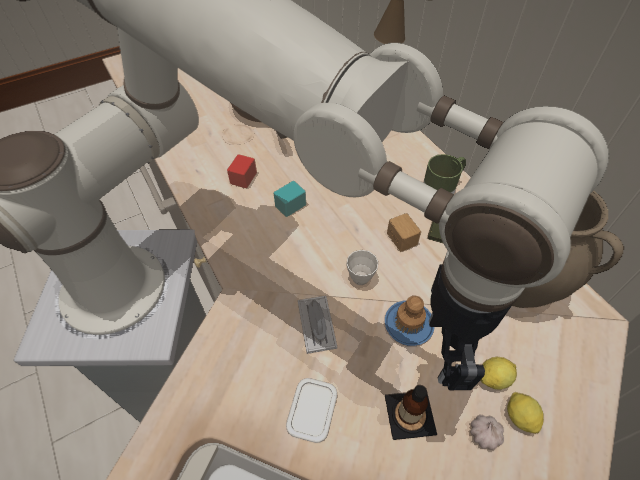

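View pics/t8.png

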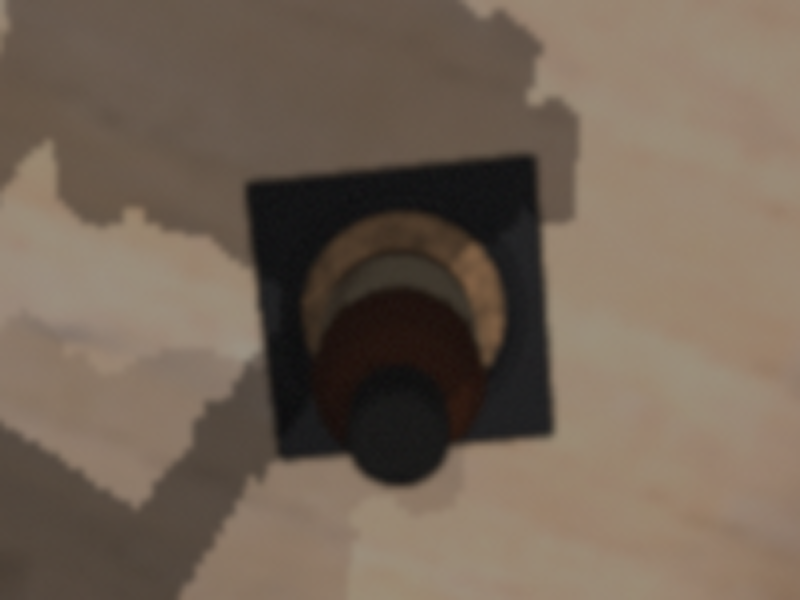

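Bottle upright in the ring; its cap is at (319.8,227.8) against (320.9,227.4) predicted, about 1 mm off. Now the soap, re-measured at hover.

Run:
```python
from mv import *
from seg import *
claw.command_gripper(.066)
robot.reach((.6245,.1255,.26),down(np.radians(25)))
ci=optics.camera_info("wrist"); im=optics.get_image("wrist"); cv2.imwrite("pics/w8.png",im[:,:,::-1]);st()
pickle.dump(ci,open("ci8.pkl","wb"))
hs=cv2.cvtColor(im,cv2.COLOR_RGB2HSV)
ct=big(cv2.inRange(hs,(5,100,75),(25,255,255)),(250,130,390,290)); print(rect(ci,ct,.052), ct.min(0),ct.max(0))
cv2.imwrite("pics/t9.png",cv2.resize(im[120:270,220:420,::-1],None,fx=4,fy=4,interpolation=cv2.INTER_CUBIC))
```

```text
37.37 [0.6248 0.1245 0.2601] 0.0663 [-0.4 -0.1 -0.7]
(array([624.5, 126. ]), array([46.4, 60.6]), 'long axis deg', 116.1) [293. 181.] [344. 245.]
```

View pics/w8.png

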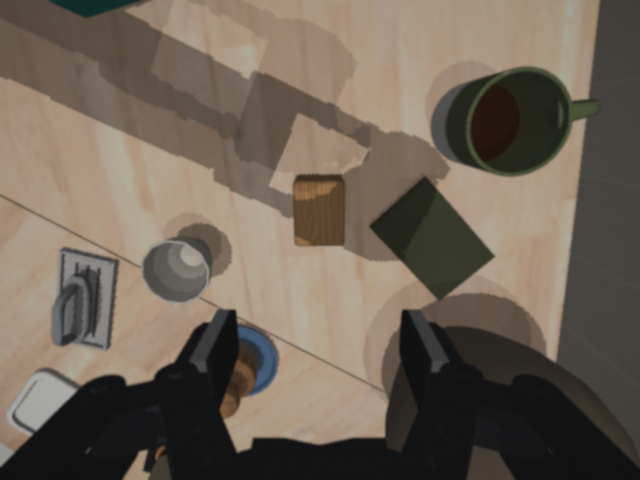

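View pics/t9.png

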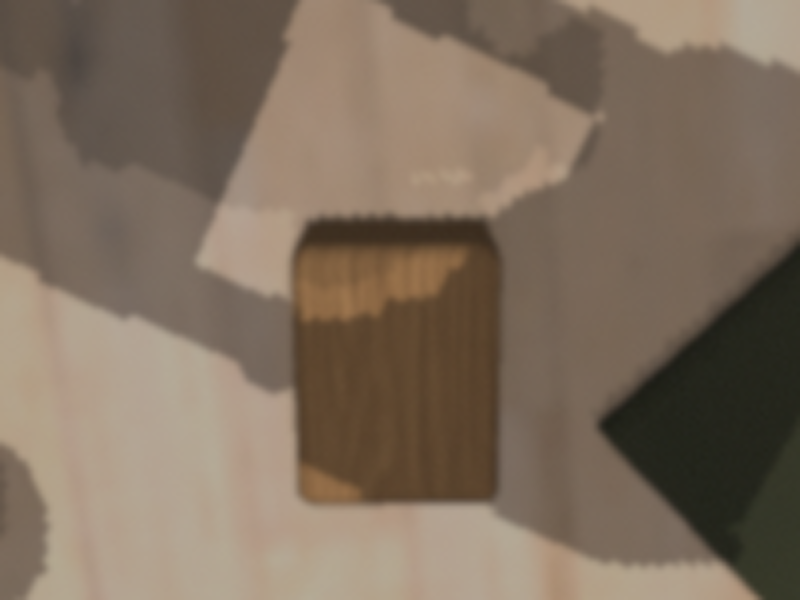

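Run:
```python
from mv import *
from seg import *
ci=pickle.load(open("ci8.pkl","rb"))
c=onplane(ci,[(319.4,213.1)],.052)[0]; print(c)
pick(c[0],c[1],np.radians(25.2),.022,op=.066)
im=optics.get_image("side"); cv2.imwrite("pics/s8.png",im[:,:,::-1])
robot.reach((.4235,-.2535,.26),down(np.radians(-14.9)))
ci=optics.camera_info("wrist"); im=optics.get_image("wrist"); cv2.imwrite("pics/w9.png",im[:,:,::-1]);st()
pickle.dump(ci,open("ci9.pkl","wb"))
```

```text
[0.62478488 0.12660433]
down hit=False 39.77 [0.6253 0.1266 0.0225] 0.0658 [-0.6  0.3 -0.4]
gripped 40.07 [0.6256 0.1266 0.023 ] 0.0479 [-0.5  0.3  3.4]
up 41.41 [0.6239 0.1266 0.2581] 0.0475 [-0.2 -0.4 -2.8]
 43.09 [ 0.4241 -0.2529  0.2601] 0.0475 [ 0.  -0.2 -3.5]
```

View pics/w9.png

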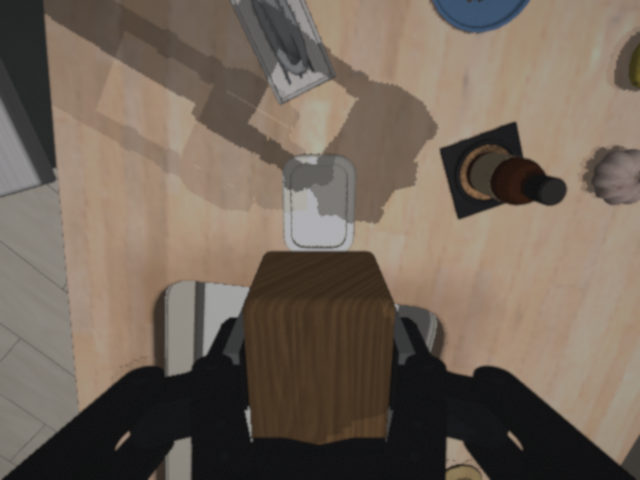

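View pics/s8.png

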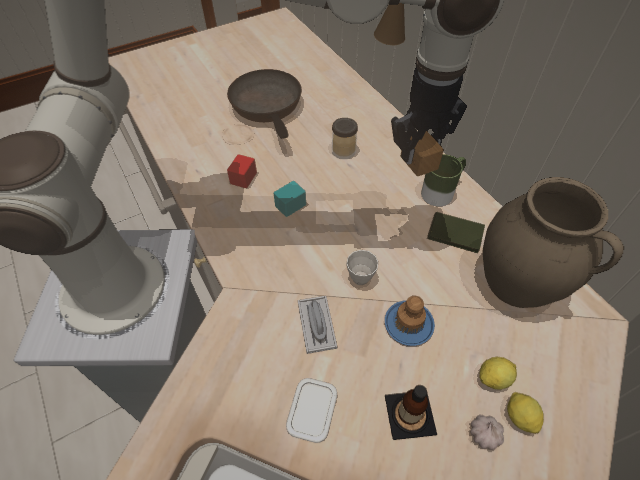

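Run:
```python
from mv import *
from seg import *
place(.4235,-.2535,np.radians(-14.9),.027,op=.066)
ci=optics.camera_info("wrist"); im=optics.get_image("wrist"); cv2.imwrite("pics/w10.png",im[:,:,::-1])
pickle.dump(ci,open("ci10.pkl","wb"))
cv2.imwrite("pics/t10.png",cv2.resize(im[120:270,220:420,::-1],None,fx=4,fy=4,interpolation=cv2.INTER_CUBIC))
robot.reach((.35,-.35,.35),down(-.8))
im=optics.get_image("side"); cv2.imwrite("pics/s10.png",im[:,:,::-1])
```

```text
placed hit=True 45.41 [ 0.4233 -0.2533  0.0277] 0.0473 [-0.6  0.9  4.1]
open 45.73 [ 0.4223 -0.2522  0.0265] 0.0658 [-0.1  0.  -0. ]
clear 47.05 [ 0.423  -0.253   0.2586] 0.0662 [-0.2  0.1 -0.2]
```

View pics/t10.png

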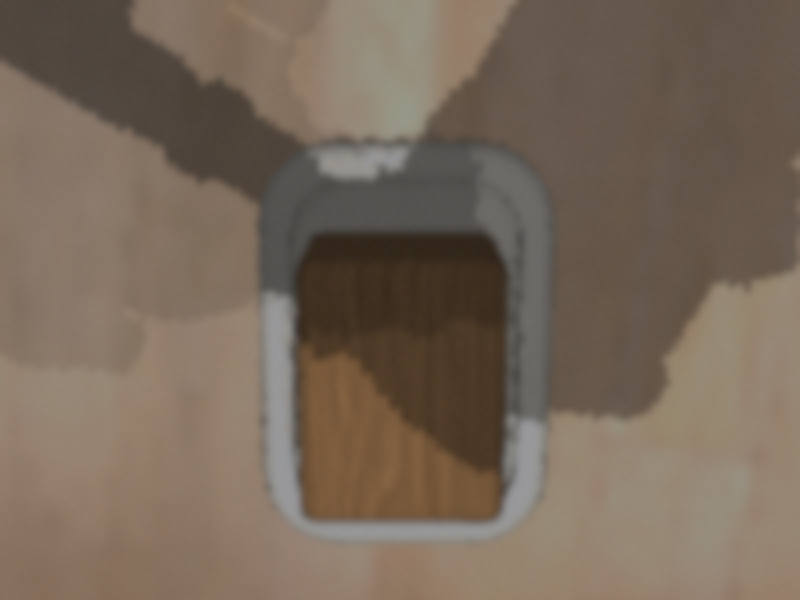

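View pics/s10.png

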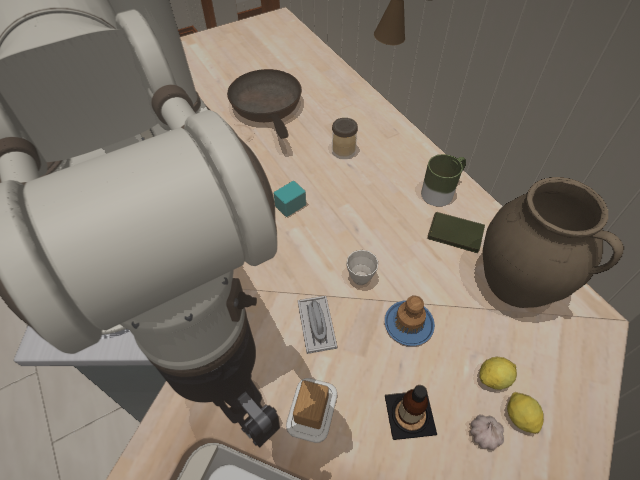

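Run:
```python
from seg import *
ci=pickle.load(open("ci10.pkl","rb")); f=lambda p:(np.array(p,float)/4+(220,120))
def q(P,z):
    t=onplane(ci,f(P),z); a=t[0]+t[1]-t[2]-t[3]; print(t.mean(0).round(4),np.linalg.norm(t[0]-t[1]).round(4),np.linalg.norm(t[1]-t[2]).round(4),np.degrees(np.arctan2(a[1],a[0])).round(1))
q([(298,258),(507,258),(502,520),(302,520)],.057)
q([(261,142),(551,142),(546,542),(268,542)],.010)
a=cv2.imread("pics/side0.png").astype(int);b=cv2.imread("pics/s10.png").astype(int)
for n,(x,y) in {"cup":(362,268),"jar":(344,138)}.items():
    A=cv2.cvtColor(a[y-30:y+30,x-30:x+30].astype(np.uint8),6);B=cv2.cvtColor(b[y-40:y+40,x-40:x+40].astype(np.uint8),6)
    r=cv2.matchTemplate(B,A,cv2.TM_CCOEFF_NORMED); print(n,cv2.minMaxLoc(r))
```

```text
[ 0.4229 -0.2539] 0.0461 0.061 75.1
[ 0.4238 -0.2544] 0.0714 0.1042 75.4
cup (0.10953997075557709, 0.9946603178977966, (0, 20), (10, 10))
jar (0.1302102506160736, 0.8289722800254822, (0, 20), (10, 10))
```

Soap is within 1 mm and 0.5° of the dish, and the cup and jar match their start pictures with zero shift. Handing in.

Run:
```python
from cell import robot,status
robot.hand_in(); print(status.state()['time'])
```

```text
the job is handed in; nothing more can be done
the job is handed in; nothing more can be done
```

All four things are in their own holders, placed in the order you named them, and I handed the job in after about 49 s of the 115 s. The hand-in gives no verdict, so the figures below are my own camera checks.

| Thing | Holder | Offset from centre | Angle to holder |
|---|---|---|---|
| Pot brush | round blue dish | knob about 2 mm or less; see below | – |
| Scrubbing brush | long steel tray | about 1 mm along it | about 0.5° |
| Bottle | square black holder, within the ring | about 1 mm | – |
| Brown soap | white soap dish | about 1 mm | about 0.5° |

- **Standing and let go:** all four look upright in the last side picture, and the arm has moved clear of them. Every placing stopped on light contact of about 5 N.
- **Cup and jar:** they match their starting pictures with no shift. The jar match was weaker (0.83 against 0.99 for the cup), probably from changed shadows. The red and turquoise blocks were not touched.
- **Checks that disagreed:**
  - **Pot brush:** the wrist-camera reading of its flange gave up to about 4 mm off centre. The knob seen from two cameras gave about 2 mm or less, so I left it.
  - **Scrubbing brush:** a rough reading of its edges put it about 4 mm from the tray's centre, mostly lengthways. I trusted the end-to-end reading instead, since that is the better measure along its length.

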